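# Slide the lying storage jar home along the rack board and close the retaining bar

### The arm

A 7-joint arm with a two-finger parallel gripper is mounted at the origin on the work surface. World frame = base frame: x ahead of the robot, y to its left, z up, the work surface at z = 0. Lengths are in mm, angles in rad, forces in N, time in s.
With the tool pointing down it reaches from about 400 to 875 mm from the base axis. Payload 4.4 kg.
Tool frame: the origin (TCP) lies on the centre line of the jaws, within the pads' length; the fingertips stand 25 mm ahead of it and the grasp point (between the pads) lies 6 mm ahead of it; x points along the fingers, y is the direction in which the jaws open and shut, and the axes are right-handed (so a half turn about x gives the same grasp; the last joint's range is limited). The gripper opens to 85 mm and grips with 20 to 120 N. Pads are 22 mm wide; open, the fingers measure 114 mm over their backs; the gripper's body (76 mm by 85 mm) begins 54 mm behind the grasp point. The pads swing forward as they close: fully open they stand 13 mm farther back than shut.
Start: joints at [1.282, 0.628, 0.038, 1.517, -0.027, 0.996, -0.02], TCP at [143.651, -633.942, 256.313] pointing down, gripper open.
Joint ranges: [-3.06, 3.06], [-0.37, 2.12], [-1.25, 1.32], [0.18, 2.47], [-1.1, 4.24], [0.23, 1.98], [-2.94, 2.94]. Speed limits (rad/s): [2.57, 2.57, 3.14, 3.14, 3.14, 3.14, 3.14].

### API

Orientations are given as [roll, pitch, yaw] about the fixed x, y, z axes, in that order (R = Rz(yaw) Ry(pitch) Rx(roll)).
In Python, from cell import * gives the robot as it stands. The module is installed in compiled form; this text tells all that it offers.
- The arm moves only by the tool jog_arm, never from a script. Its argument "series" is a list of rows, each a list of 3 entries, a list of its own where there are three numbers: the turn, a rotation vector about the tool's x, y, z in degrees, then the shift along the tool's x, y, z in mm, then the gripper's target within -1 to 1 (shut at 1, half-way at 0, fully open at -1). In form: [[[rx, ry, rz], [dx, dy, dz], hand], ...]. A call has 1 to 8 rows; each row shifts and turns the commanded pose from where the row before left it, along the tool's axes as they then stand; what a row does not reach is not made up. A row lasts 1/8 s, in which the tool goes at most 62.5 mm and 10.7 degrees, less where a joint would pass 70% of its speed; a pose out of reach is approached as far as the arm can. A call is refused whole if a number of a shift passes 62.5 or a number of a turn 10.7, either way. A call with a gripper value outside its range is refused whole. The fingers move at their own pace and stop on an object; the grip force is fixed at half the most. Time passes only in rows, so rows that do not move let the fingers close. It gives the time, the measured TCP pose, the force and the opening at its end, in the units of the state.
- read_state(): the state, without advancing time (a new reading comes with each control period).
- get_image(name): name is "scene" or "top"; returns a dict with "img" (480x640x3 uint8, red, green, blue), "range_z" (480x640 float32, mm along the optical axis (not along the pixel's ray), 0 where there is no reading), "fovy" (degrees; the focal length in pixels is half the picture's height over the tangent of half this angle, whatever the lens; pixels are square), "cx", "cy" (the principal point, pixels), "cam_to_world" (4x4, takes a point from camera to world coordinates). Camera axes: x right, y up, looking along -z (the intrinsics and any distortion apply to the point x, -y, -z); pixel columns grow to the right and rows downward; lengths in mm; the calibration is good to about 2 mm. A picture is of the moment at which its call begins.
- finish_job(): hands the job in, once; it reports no verdict.
The state is a dict: "clock": time; "qpos": joint angles; "qd": joint speeds; "tau": joint torques, N m; "eef_pos": TCP position; "tool_rot": TCP orientation; "force": force on the tool from outside, world axes, zero at the start; "torque": the same for the moment, N m; "width": finger opening in mm.
Only numpy, scipy, OpenCV 4.12 (cv2) and the standard library are available. Lean on these libraries where they do the work, as an engineer would, in place of code of your own. Each camera call takes 0.05 s, during which the arm holds its last target. There are 200 camera calls.

### The job

The big storage jar is lying on its side in front of the long wooden rack. Swing the retaining bar back if it is in the way, roll the jar gently up against the rack's back board, then push it endwise along the board, keeping it against the board all the way and never lifting it or letting it roll away, until its cap is fully home against the end stop of the bay. Then swing the retaining bar, which carries a red knob, until it stands square across the bay's mouth behind the jar and stays there by itself, let go, and leave the thermos, the green cup and the soap bottle where they stand.

Things in the scene. Friction and masses are not known exactly. Their poses are not given: they have to be found in the camera images.
- rack: Fixed brown wooden rack on the counter; its place and yaw vary. Origin: on the front face of the back board, at the bay's mouth, at counter height. Its x points into the board (away from the robot), y along the board into the bay, z up. The back board's face is the plane x=0; it is 60 mm high, 16 mm thick, from y=-480 to 210 mm. The bay lies at y=0 to 180 mm.
- bay_home (a point): Where the jar's centre lies when home in the bay: rack x=-45, y=105, z=45 mm. The bay's end stop (60 mm high) has its face at rack y=180; its front kerb (50 mm high, 14 mm thick) has its inner face at x=-110 mm. It is open at its mouth y=0 and above, but for a small roof over y=120 to 194 mm (underside 110 mm high, with fixed spice jars up to 191 mm).
- jar_center (a point): Centre of the loose jar, pale clear plastic with an orange cap, lying on its side: 90 mm in diameter (too fat to grasp), 150 mm long, 0.35 to 0.6 kg, centre 45 mm above the counter. Its y axis is the jar's axis, from the base to the cap (x and z turn as it rolls). It starts 20 to 55 mm clear of the board, cap towards the bay, its axis up to 0.13 rad off the board's direction.
- jar_base (a point): Middle of the flat base of the jar, 75 mm from its centre along -y of the jar; the orange cap's end (86 mm across) is 75 mm to +y. The jar rolls easily across its axis and slides along it with a friction of 2 to 5 N.
- gate_bar (a joint): Angle of the retaining bar about its upright hinge, rad, 0 to 3.45. Stiff friction hinge (about 0.18 N m): stays where it is left. 0: the bar points along the rack's -x (to the robot); pi/2: along the rack's -y, parallel to the board; pi: along +x, square across the mouth. It starts at 1.25 to 2.7; above about 1.8 it stands in the jar's way and must first be swung back.
- gate_knob (a point): Point 102 mm above the counter on the axis of the red upright round knob of the retaining bar, 65 mm from the hinge axis along the bar. The knob is 20 mm in diameter, from 62 to 127 mm above the counter. The aluminium bar is 115 mm long from the hinge, 10 mm thick, from 40 to 62 mm above the counter.
- gate_hinge (a point): Hinge axis of the retaining bar, 62 mm above the counter, on a fixed post (26 mm in diameter at its top, 63 mm high) at the robot-side corner of the bay's mouth: rack x=-125, y=0 mm.
- thermos_center (a point): Centre of the blue standing thermos with steel cup (68 mm in diameter, 210 mm high, loose): a bystander.
- mug_center (a point): Centre of the green standing cup (80 mm in diameter, 92 mm high, loose): a bystander.
- soap_center (a point): Centre of the yellow standing soap bottle with red cap (62 mm in diameter, 190 mm high, loose): a bystander.
Not all that is in view belongs to the job. There is more than one size of the part that bears jar_center; the job needs the middle-sized.

How it is judged (in metres and radians):
On the way, in this order (a step that is already met when the one before it is completed fails the run):
1. the jar lies flat against the back board, still outside the bay (gap under 12 mm, axis within 0.08 rad of the board) (x of jar_center in the frame of rack above -0.057 m and angle between the y axis of jar_center and the y axis of rack, either way round below 0.08 rad and y of jar_center in the frame of rack below -0.1 m), for 0.1 s.
2. the jar is home in the bay: cap within 12 mm of the end stop, lying along the board (y of jar_center in the frame of rack above 0.093 m and x of jar_center in the frame of rack above -0.066 m and angle between the y axis of jar_center and the y axis of rack, either way round below 0.1 rad), for 0.2 s.
At the end, for the whole second after the job is handed in: The jar lies at rest in the bay, its cap within 12 mm of the end stop, its side within 21 mm of the back board and its axis within 0.1 rad of it; the retaining bar stands still by itself square across the mouth (pi within 0.11 rad) (all of step 2 and height (world z) of jar_center below 0.05 m and value of joint gate_bar between 3.03 and 3.25 rad and velocity of joint gate_bar between -0.05 and 0.05 rad/s and linear speed of jar below 0.02 m/s); the robot touches nothing.
It fails at once if the jar rolls away: more than 105 mm between it and the back board (x of jar_center in the frame of rack below -0.15 m).
It fails at once if the jar comes more than 21 mm off the board while it travels towards the bay (centre beyond rack y=-170 mm) (x of jar_center in the frame of rack below -0.066 m and y of jar_center in the frame of rack above -0.17 m).
It fails at once if the jar is lifted or tipped up (centre more than 15 mm above where it rolls) (height (world z) of jar_center above 0.06 m).
It fails at once if the thermos, the green cup or the soap bottle is disturbed (moved 20 mm or tilted 0.3 rad) (distance of any of thermos_center, mug_center, soap_center from where it was at the start of the episode above 0.02 m or angle between any of thermos_center, mug_center, soap_center's own z axis and vertical above 0.3 rad).
It also fails if it takes over 72 s, if anything falls off the work surface, if the arm or the gripper's body presses on something with over 40 N, if the wrist force passes 120 N, or if a joint passes its speed limit or range.

## Working session

There is one attempt and no reset: what is moved stays moved. The work goes in short steps, Python scripts to look and compute and a tool call to move; the robot and the scene stay as the last step left them, time stands still between calls to the robot, and variables do not carry over. Pictures are saved under pics/ and viewed, about 8 in all and at most 12, crops included, and the job is handed in when it is done.

Besides the shell and the picture viewer there is one more tool, called after "Request:" as name(argument=value, ...) on one line, values as JSON. jog_arm: Moves the arm, as the interface text tells. Its arguments: {"type":"object","properties":{"series":{"type":"array"}},"required":["series"]}

```bash
mkdir -p pics
cat > h.py <<'E'
from cell import *
import numpy as np, cv2
def grab(n):
    d=get_image(n); np.savez(f'{n}.npz',**{k:np.array(v) for k,v in d.items()}); return d
def load(n): return dict(np.load(f'{n}.npz'))
def cloud(d):
    f=240/np.tan(np.radians(float(d['fovy']))/2); z=d['range_z']
    v,u=np.mgrid[:480,:640]
    P=np.stack([(u-d['cx'])*z/f,-(v-d['cy'])*z/f,-z,np.ones_like(z)],-1)
    W=(P@np.array(d['cam_to_world']).T)[...,:3]; W[z==0]=np.nan
    return W
def save(im,n): cv2.imwrite(f'pics/{n}.png',im[...,::-1])
E
python3 - <<'E'
from h import *
for n in ('scene','top'):
    d=grab(n); save(d['img'],n+'0'); print(n,d['fovy'],d['cx'],d['cy'],[k for k in d]); print(np.round(d['cam_to_world'],3))
print(read_state())
E
```

```text
scene 47.384156166157375 323.42259788564354 250.6703772816941 ['img', 'range_z', 'fovy', 'cx', 'cy', 'cam_to_world']
[[ 7.000000e-02 -8.410000e-01  5.360000e-01  1.038434e+03]
 [ 9.970000e-01  5.100000e-02 -5.100000e-02 -1.254540e+02]
 [ 1.600000e-02  5.380000e-01  8.430000e-01  9.951620e+02]
 [ 0.000000e+00  0.000000e+00  0.000000e+00  1.000000e+00]]
top 49.886660518153846 325.7123604570248 240.75438380436412 ['img', 'range_z', 'fovy', 'cx', 'cy', 'cam_to_world']
[[-0.000000e+00  9.980000e-01 -6.300000e-02  3.995800e+02]
 [-1.000000e+00  1.000000e-03  2.500000e-02 -7.107100e+01]
 [ 2.500000e-02  6.300000e-02  9.980000e-01  1.283628e+03]
 [ 0.000000e+00  0.000000e+00  0.000000e+00  1.000000e+00]]
{'clock': 0.1, 'qpos': array([ 1.28219743,  0.6292308 ,  0.03842862,  1.51827598, -0.02700168,
        0.99629836, -0.02000266]), 'qd': array([ 0.00018277, -0.00315467,  0.00114625, -0.00264801,  0.00053402,
       -0.00108212, -0.00041428]), 'tau': array([ 2.51266734e-03, -5.64529288e+01,  1.23014543e+00, -1.93971634e+01,
        1.12073580e-02,  5.42400288e-03, -1.97581591e-05]), 'eef_pos': array([ 143.54889435, -633.4179837 ,  255.49295888]), 'tool_rot': array([-1.56776454,  1.56910112,  1.7966363 ]), 'force': array([-0.42842253, -0.09259582,  0.81314376]), 'torque': array([-0.03508894, -0.02580877, -0.02034334]), 'width': 85.66774122457538}
```

View pics/scene0.png

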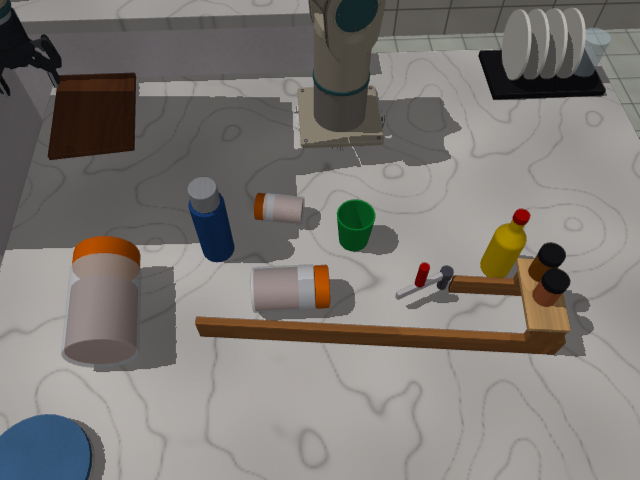

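View pics/top0.png

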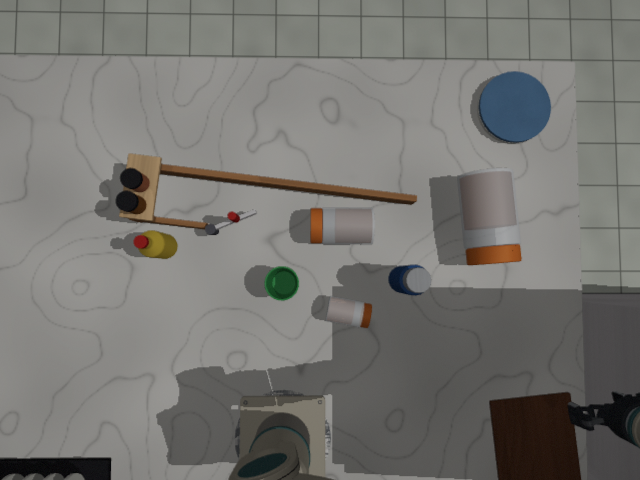

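The three loose jars in the top view are small at (350,312), middle at (341,226) and large at (490,215). The middle one is the job's jar: it lies in front of the board with its cap towards the bay. Its measured diameter (about 90 mm) should confirm this.

```bash
cat > m.py <<'E'
from h import *
d=load('top'); W=cloud(d); im=d['img'].astype(int)
hsv=cv2.cvtColor(d['img'],cv2.COLOR_RGB2HSV)
def reg(u0,u1,v0,v1):
    m=np.zeros((480,640),bool); m[v0:v1,u0:u1]=1; return m
z=W[...,2]
b=reg(160,420,150,215)&(z>52)&(z<68)
P=W[b]; print('board',len(P),np.median(P[:,2]))
l=cv2.fitLine(P[:,:2].astype(np.float32),cv2.DIST_HUBER,0,.01,.01).ravel()
t=l[:2]*np.sign(l[1]); n=np.array([t[1],-t[0]]) # x axis into the board
s=P[:,:2]@t; c=(P[:,:2]-l[2:])@n
print('t',t,'yaw',np.arctan2(-t[0],t[1]),'width',np.percentile(c,[1,5,50,95,99]),'s range',s.min(),s.max())
mid=np.percentile(c,[2,98]).mean()
R0=l[2:]+n*(mid-8); R0=R0-t*(R0@t)
send=s.min(); print('y end min s',np.percentile(s,[.1,.5]))
org=R0+t*(send+480); print('origin from low end',org)
def pr(n_,m):
    Q=W[m]; Q=Q[~np.isnan(Q[:,0])]; rel=Q[:,:2]-org
    print(n_,len(Q),'world lo/hi',np.percentile(Q,[2,98],axis=0).round(0).tolist(),'med',np.median(Q,0).round(1),'rack x',np.percentile(rel@n_v,[1,50,99]).round(1),'rack y',np.percentile(rel@t,[1,50,99]).round(1))
n_v=n
pr('kerb',reg(150,203,210,230)&(z>40)&(z<56))
pr('jar',reg(300,385,200,250)&(z>25))
Q=W[reg(300,385,200,250)&(z>70)]; l2=cv2.fitLine(Q[:,:2].astype(np.float32),cv2.DIST_L2,0,.01,.01).ravel(); t2=l2[:2]*np.sign(l2[1]); print('jar axis angle rel',np.arctan2(t2@n,t2@t))
pr('jartop',reg(300,385,200,250)&(z>80))
pr('knob',reg(220,245,205,225)&(z>115))
pr('bar',reg(205,262,205,235)&(z>50)&(z<70))
pr('post',reg(202,218,222,238)&(z>55)&(z<72))
pr('soap',reg(130,180,228,262)&(z>60))
pr('mug',reg(260,302,260,302)&(z>80))
pr('thermos',reg(385,435,260,297)&(z>150))
pr('small',reg(325,375,292,330)&(z>15))
pr('roof',reg(115,162,150,222)&(z>100))
E
python3 m.py
```

```text
board 1962 59.5676809797792
t [0.11989869 0.9927861 ] yaw -0.12018784 width [-8.35358484e+01 -4.49168677e+01 -5.50185730e-03  8.40127416e+00
  9.45207622e+00] s range -247.95544056233666 368.231730598788
y end min s [-247.06052413 -244.34575696]
origin from low end [594.40063973 161.9449458 ]
kerb 294 world lo/hi [[512.0, 195.0, 44.0], [534.0, 303.0, 55.0]] med [522.4 249.5  49.7] rack x [-88.4 -81.5 -74.2] rack y [ 21.7  77.6 133.9]
jar 2339 world lo/hi [[473.0, -212.0, 55.0], [558.0, -67.0, 92.0]] med [ 512.2 -139.7   83. ] rack x [-88.6 -45.6   4.2] rack y [-383.1 -309.5 -235.3]
jar axis angle rel -0.11929226
jartop 1442 world lo/hi [[489.0, -212.0, 80.0], [543.0, -67.0, 93.0]] med [ 514.7 -141.7   86.5] rack x [-72.3 -42.6  -9.8] rack y [-382.2 -310.7 -235.7]
knob 66 world lo/hi [[522.0, 103.0, 118.0], [540.0, 121.0, 133.0]] med [530.4 110.8 126.4] rack x [-66.4 -57.4 -48.2] rack y [-66.5 -58.2 -48.1]
bar 280 world lo/hi [[495.0, 68.0, 51.0], [550.0, 183.0, 67.0]] med [516.7 143.   61.7] rack x [-101.   -75.1  -32.5] rack y [-100.2  -28.1   12.3]
post 108 world lo/hi [[495.0, 156
[... 173 characters left out ...]
192.0]] med [465.6 281.3 130.1] rack x [-170.7 -142.2 -112.5] rack y [ 84.5 102.9 133.6]
mug 229 world lo/hi [[341.0, -38.0, 81.0], [417.0, 38.0, 96.0]] med [377.8   3.9  91.1] rack x [-233.  -197.8 -156.5] rack y [-224.3 -182.6 -146.9]
thermos 801 world lo/hi [[357.0, -314.0, 157.0], [416.0, -260.0, 213.0]] med [ 387.7 -284.5  207.8] rack x [-182.8 -152.1 -120.5] rack y [-498.7 -467.9 -442.2]
small 1129 world lo/hi [[277.0, -207.0, 35.0], [341.0, -106.0, 65.0]] med [ 309.1 -155.5   56.6] rack x [-276.6 -244.7 -214.9] rack y [-401.3 -349.4 -299.1]
roof 2341 world lo/hi [[526.0, 279.0, 116.0], [665.0, 351.0, 194.0]] med [589.4 309.1 125. ] rack x [-89.2 -23.2  53.9] rack y [119.  144.7 190.6]
```

```bash
sed -i "s/^b=reg.*/b=reg(170,420,155,215)\&(z>54)\&(z<66)\&(np.arange(480)[:,None]<172+0.112*(np.arange(640)[None]-160)+8)/; s/^mid=.*/mid=np.median(c)/" m.py; python3 m.py
```

```text
board 1667 59.552225690095156
t [0.11864397 0.99293685] yaw -0.1189241 width [-7.8155802  -7.20185655  0.01290003  7.5722572   8.54216806] s range -248.72609295345652 345.3288226759555
y end min s [-248.10427818 -245.59932383]
origin from low end [629.36630181 157.71736848]
kerb 294 world lo/hi [[512.0, 195.0, 44.0], [534.0, 303.0, 55.0]] med [522.4 249.5  49.7] rack x [-123.5 -116.6 -109.3] rack y [ 21.9  77.8 134. ]
jar 2339 world lo/hi [[473.0, -212.0, 55.0], [558.0, -67.0, 92.0]] med [ 512.2 -139.7   83. ] rack x [-124.2  -81.2  -31.5] rack y [-383.  -309.4 -235.2]
jar axis angle rel -0.11802852
jartop 1442 world lo/hi [[489.0, -212.0, 80.0], [543.0, -67.0, 93.0]] med [ 514.7 -141.7   86.5] rack x [-107.9  -78.3  -45.5] rack y [-382.1 -310.6 -235.6]
knob 66 world lo/hi [[522.0, 103.0, 118.0], [540.0, 121.0, 133.0]] med [530.4 110.8 126.4] rack x [-101.7  -92.7  -83.5] rack y [-66.4 -58.1 -48. ]
bar 280 world lo/hi [[495.0, 68.0, 51.0], [550.0, 183.0, 67.0]] med [516.7 143.   61.7] rack x [-136.3 -110.4  -67.9] rack y [-100.1  -27.9   12.5]
post 108 world lo/hi [[495.0, 156.0, 55.
[... 169 characters left out ...]
.0]] med [465.6 281.3 130.1] rack x [-205.8 -177.3 -147.5] rack y [ 84.7 103.2 133.8]
mug 229 world lo/hi [[341.0, -38.0, 81.0], [417.0, 38.0, 96.0]] med [377.8   3.9  91.1] rack x [-268.5 -233.3 -192. ] rack y [-224.  -182.4 -146.6]
thermos 801 world lo/hi [[357.0, -314.0, 157.0], [416.0, -260.0, 213.0]] med [ 387.7 -284.5  207.8] rack x [-218.6 -187.9 -156.3] rack y [-498.4 -467.7 -442. ]
small 1129 world lo/hi [[277.0, -207.0, 35.0], [341.0, -106.0, 65.0]] med [ 309.1 -155.5   56.6] rack x [-312.3 -280.4 -250.5] rack y [-401.  -349.  -298.7]
roof 2341 world lo/hi [[526.0, 279.0, 116.0], [665.0, 351.0, 194.0]] med [589.4 309.1 125. ] rack x [-124.3  -58.2   18.8] rack y [119.1 144.8 190.6]
```

```bash
cat >> h.py <<'E'
from scipy.spatial.transform import Rotation as Ro
ORG=np.array([629.4,157.7]); T=np.array([.1186,.9929]); N=np.array([.9929,-.1186])
def w2r(p): r=np.array(p[:2])-ORG; return np.array([r@N,r@T])
def r2w(x,y): return ORG+x*N+y*T
def plan(x,y,z,jaw=None,tilt=0):
    """rack target of the TCP; jaw: angle of tool y in rack (deg, from rack x towards rack y), tilt about rack x"""
    s=read_state(); R=Ro.from_euler('xyz',s['tool_rot']); p=s['eef_pos']
    M=R.as_matrix(); ra=w2r(p)
    ty=M[:2,1]; a=np.degrees(np.arctan2(ty@T,ty@N))
    print('clock',round(s['clock'],2),'rack',ra.round(1),'z',p[2].round(1),'jaw',a.round(1),'toolx',M[:,0].round(3),'F',s['force'].round(1),'w',round(s['width'],1),'q7',s['qpos'][[0,4,6]].round(2))
    g=np.r_[r2w(x,y),z]; 
    if jaw is not None:
        t=((jaw-a+90)%180)-90
        j=np.radians(a+t); yv=np.r_[N*np.cos(j)+T*np.sin(j),0]; xv=np.array([0,0,-1.])
        G=Ro.from_matrix(np.stack([xv,yv,np.cross(xv,yv)],1))
        if tilt: G=Ro.from_rotvec(np.radians(tilt)*np.r_[N,0])*G
        rv=(R.inv()*G).as_rotvec(degrees=True)
        print('turn',rv.round(1)); M2=G.as_matrix()
    else: M2=M
    d=g-p; print('world d',d.round(1),'shift old axes',(M.T@d).round(1),'new axes',(M2.T@d).round(1))
    return M2.T@d
E
python3 -c "
from h import *
plan(-93,-58,190,45)
plan(-93,-58,190,-45)"
```

```text
clock 0.1 rack [-388.6 -843.1] z 255.5 jaw -70.4 toolx [-0.     0.002 -1.   ] F [-0.4 -0.1  0.8] w 85.7 q7 [ 1.28 -0.03 -0.02]
turn [64.6  0.1  0.1]
world d [386.6 744.6 -65.5] shift old axes [  66.6 -640.6 -541.6] new axes [  65.5 -764.2  346.2]
clock 0.1 rack [-388.6 -843.1] z 255.5 jaw -70.4 toolx [-0.     0.002 -1.   ] F [-0.4 -0.1  0.8] w 85.7 q7 [ 1.28 -0.03 -0.02]
turn [-25.4  -0.    0.1]
world d [386.6 744.6 -65.5] shift old axes [  66.6 -640.6 -541.6] new axes [  65.5 -346.2 -764.2]
```

Request:
jog_arm(series=[[[0,0,0],[-2,-20,-17],0.4],[[0,0,0],[-2,-40,-34],0.4],[[0,0,0],[0,-42,-35],0.4],[[0,0,0],[0,-42,-35],0.4],[[0,0,0],[0,-42,-35],0.4],[[0,0,0],[0,-42,-35],0.4],[[0,0,0],[0,-42,-35],0.4],[[0,0,0],[0,-42,-35],0.4]])

```text
clock: 1.1
eef_pos: [329.8, -270.3, 260.3]
tool_rot: [2.933, 1.571, 0.014]
force: [0.4, 0.6, 1.2]
width: 25.9
```

Request:
jog_arm(series=[[[0,0,0],[0,-42,-35],0.4],[[0,0,0],[0,-42,-35],0.4],[[0,0,0],[0,-42,-35],0.4],[[0,0,0],[0,-42,-35],0.4],[[-10,0,0],[0,0,0],0.4],[[-10,0,0],[0,0,0],0.4],[[-10,0,0],[0,0,0],0.4],[[-10,0,0],[0,0,0],0.4]])

```text
clock: 2.1
eef_pos: [428.4, -77.1, 260.1]
tool_rot: [-0.979, 1.57, 3.089]
force: [0.1, -0.2, -0.4]
width: 25.5
```

Request:
jog_arm(series=[[[-10,0,0],[0,0,0],0.4],[[-10,0,0],[0,0,0],0.4],[[-10,0,0],[0,0,0],0.4],[[-10,0,0],[0,0,0],0.4],[[-10,0,0],[0,0,0],0.4],[[-10,0,0],[0,0,0],0.4],[[-10,0,0],[0,0,0],0.4],[[-5,0,0],[0,0,0],0.4]])

```text
clock: 3.1
eef_pos: [428.4, -77.3, 260.1]
tool_rot: [-2.623, 1.57, 2.752]
force: [0.3, 0.5, -0.5]
width: 25.2
```

```bash
python3 -c "
from h import *
plan(-93,-58,190,45)
for dx,dy in ((-95,-58),):
    h=np.array([-125,0]); print(np.hypot(32,58))
r=np.degrees
for th in np.arange(2.07,1.2,-.15): print(round(th,2),(-125-65*np.cos(th)).round(1),(-65*np.sin(th)).round(1))"
```

```text
clock 3.1 rack [-171.7 -257.1] z 260.1 jaw 44.8 toolx [-0.001  0.    -1.   ] F [ 0.3  0.5 -0.5] w 25.2 q7 [0.56 0.28 0.46]
turn [-0.2 -0.   0. ]
world d [101.8 188.4 -70.1] shift old axes [ 70.1 196.2 -85.9] new axes [ 70.1 196.5 -85.2]
66.24198064671678
2.07 -93.9 -57.1
1.92 -102.8 -61.1
1.77 -112.1 -63.7
1.62 -121.8 -64.9
1.47 -131.5 -64.7
1.32 -141.1 -63.0
```

Request:
jog_arm(series=[[[0,0,0],[5,40,-17],0.2],[[0,0,0],[15,40,-17],0],[[0,0,0],[15,40,-17],0],[[0,0,0],[15,40,-17],0],[[0,0,0],[15,36,-17],0],[[0,0,0],[5,0,0],0],[[0,0,0],[0,0,0],0]])

```text
clock: 3.98
eef_pos: [530.7, 109.2, 189.6]
tool_rot: [-1.684, 1.568, -2.596]
force: [-0.8, -0.7, 0.4]
width: 42.8
```

```bash
python3 -c "
from h import *
plan(-93,-58,120,45)
d=grab('scene'); save(cv2.resize(d['img'][180:360,340:600],None,fx=3,fy=3),'s1')"
```

```text
clock 3.98 rack [-92.2 -59.9] z 189.6 jaw 44.6 toolx [-0.002 -0.001 -1.   ] F [-0.8 -0.7  0.4] w 42.8 q7 [0.08 0.41 0.01]
turn [-0.4 -0.   0.1]
world d [ -0.6   1.9 -69.6] shift old axes [69.6  0.9 -1.9] new axes [69.6  0.8 -1.9]
```

View pics/s1.png

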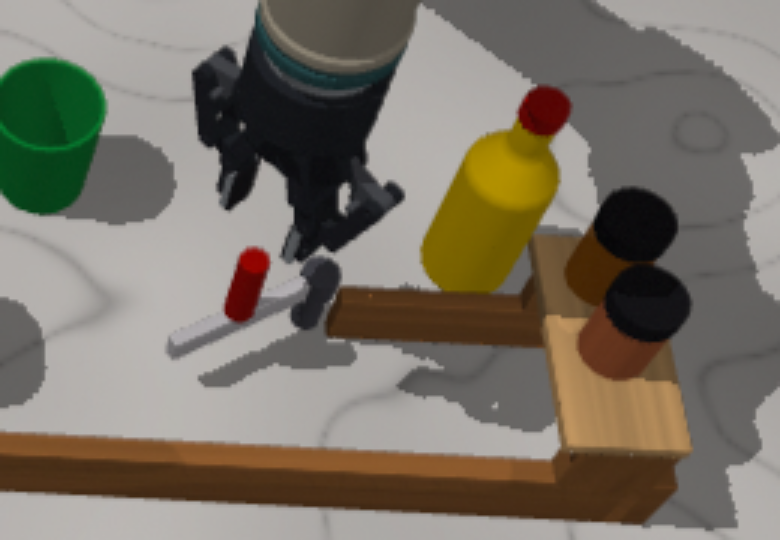

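Request:
jog_arm(series=[[[0,0,0],[25,1,-2],0],[[0,0,0],[25,0,0],0],[[0,0,0],[20,0,0],0],[[0,0,0],[0,0,0],0.45],[[0,0,0],[0,0,0],0.45],[[0,0,0],[0,0,0],0.45]])

```text
clock: 4.78
eef_pos: [531.5, 111.6, 121.3]
tool_rot: [0.455, 1.57, -0.457]
force: [-0.3, -1.4, 1.6]
width: 23.4
```

Request:
jog_arm(series=[[[0,0,0],[0,-9,-4],0.45],[[0,0,0],[0,-8,-5],0.45],[[0,0,0],[0,-8,-6],0.45],[[0,0,0],[0,-7,-7],0.45],[[0,0,0],[0,-7,-7],0.45],[[0,0,0],[0,-6,-8],0.45],[[0,0,0],[0,0,0],0.45]])

```text
clock: 5.65
eef_pos: [471.5, 114.6, 120.3]
tool_rot: [-2.271, 1.569, 3.102]
force: [1.0, 1.4, 0.5]
width: 23.2
```

Request:
jog_arm(series=[[[0,0,0],[0,3,3],0.2],[[0,0,0],[0,0,0],0],[[0,0,0],[-30,0,0],0],[[0,0,0],[-50,0,0],-0.5],[[0,0,0],[-40,0,0],-1]])

```text
clock: 6.28
eef_pos: [476.8, 113.0, 241.6]
tool_rot: [-2.027, 1.57, -2.939]
force: [0.4, -0.0, 0.3]
width: 77.3
```

```bash
python3 -c "
from h import *
plan(-144,-309,150,90)
d=grab('scene'); save(cv2.resize(d['img'][180:360,220:540],None,fx=2.4,fy=2.4),'s2')"
```

```text
clock 6.28 rack [-146.3  -62.5] z 241.6 jaw 44.5 toolx [-0.001 -0.    -1.   ] F [ 0.4 -0.   0.3] w 77.3 q7 [0.11 0.34 0.01]
turn [-45.5  -0.    0. ]
world d [ -27.  -245.   -91.6] shift old axes [  91.6 -171.2  177.3] new axes [  91.6 -246.5    2.3]
```

View pics/s2.png

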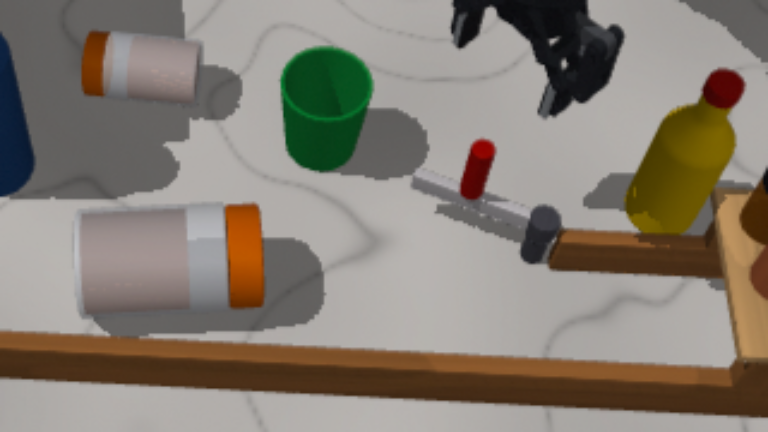

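Request:
jog_arm(series=[[[-9.1,0,0],[0,0,0],-1],[[-9.1,0,0],[0,0,0],-1],[[-9.1,0,0],[0,0,0],-1],[[-9.1,0,0],[0,0,0],-1],[[-9.1,0,0],[0,0,0],-1],[[0,0,0],[0,-30,0],-1],[[0,0,0],[0,-45,-4],-1],[[0,0,0],[0,-45,-4],-1]])

```text
clock: 7.32
eef_pos: [454.2, -6.3, 239.8]
tool_rot: [-2.89, 1.569, -3.007]
force: [1.0, 0.3, -0.5]
width: 85.2
```

Request:
jog_arm(series=[[[0,0,0],[0,-45,-4],-1],[[0,0,0],[0,-45,-4],-1],[[0,0,0],[0,-36,0],-1],[[0,0,0],[30,0,0],-1],[[0,0,0],[40,0,0],-1],[[0,0,0],[30,0,0],-1],[[0,0,0],[0,0,0],-1]])

```text
clock: 8.2
eef_pos: [430.5, -128.9, 138.6]
tool_rot: [3.058, 1.565, 2.941]
force: [-1.0, 0.3, -0.4]
width: 85.5
```

```bash
python3 -c "
from h import *
plan(-162,-309,48,90)
d=grab('top'); save(cv2.resize(d['img'][150:330,250:450],None,fx=3,fy=3),'t3')"
```

```text
clock 8.2 rack [-163.5 -308.2] z 138.6 jaw 90.1 toolx [-0.005  0.001 -1.   ] F [-1.   0.3 -0.4] w 85.5 q7 [0.67 0.69 0.97]
turn [ 0.1 -0.3 -0. ]
world d [  1.4  -1.  -90.6] shift old axes [90.6 -0.9  2. ] new axes [90.6 -0.8  1.5]
```

View pics/t3.png

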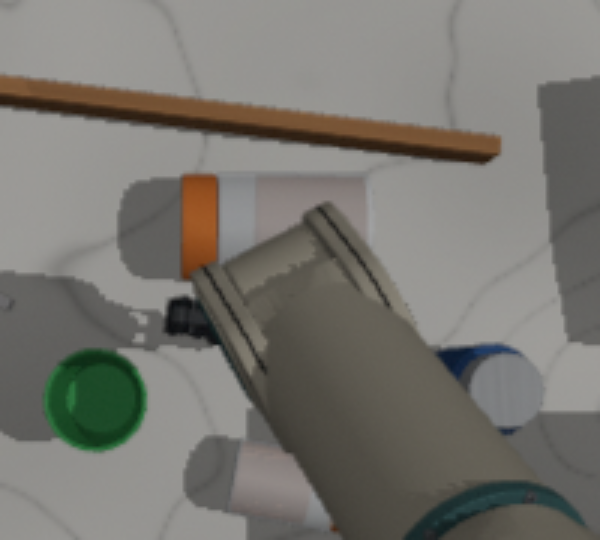

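Request:
jog_arm(series=[[[0,0,0],[30,0,0],-1],[[0,0,0],[30,0,0],-1],[[0,0,0],[20,0,0],-1],[[0,0,0],[10,0,1],-1],[[0,0,0],[0,0,5],-1],[[0,0,0],[0,0,5],-1],[[0,0,0],[0,0,5],-1],[[0,0,0],[0,0,5],-1]])

```text
clock: 9.25
eef_pos: [453.9, -131.8, 50.8]
tool_rot: [-0.009, 1.57, -0.127]
force: [0.8, 0.7, -1.0]
width: 85.3
```

Request:
jog_arm(series=[[[0,0,0],[0,0,4],-1],[[0,0,0],[0,0,4],-1],[[0,0,0],[0,0,4],-1],[[0,0,0],[0,0,4],-1],[[0,0,0],[0,0,4],-1],[[0,0,0],[0,0,4],-1],[[0,0,0],[0,0,4],-1],[[0,0,0],[0,0,3],-1]])

```text
clock: 10.25
eef_pos: [483.6, -134.9, 50.3]
tool_rot: [3.025, 1.57, 2.908]
force: [-3.4, 1.6, 2.4]
width: 85.4
```

```bash
cat > jar.py <<'E'
from h import *
import sys
def jar():
    for n in ('top','scene'):
        d=grab(n); W=cloud(d); P=W.reshape(-1,3); P=P[~np.isnan(P[:,0])]
        rel=P[:,:2]-ORG; r=np.stack([rel@N,rel@T,P[:,2]],1)
        c=d['img'].reshape(-1,3)[~np.isnan(W.reshape(-1,3)[:,0])].astype(int)
        org=(c[:,0]>140)&(c[:,1]<130)&(c[:,1]>50)&(c[:,2]<50)&(c[:,0]-c[:,1]>80)&(r[:,0]>-150)&(r[:,0]<15)&(r[:,2]>15)&(r[:,2]<100)&(r[:,1]<200)
        body=(abs(c[:,0]-c[:,2])<70)&(c.min(1)>90)&(r[:,0]>-150)&(r[:,0]<-2)&(r[:,2]>66)&(r[:,2]<96)&(r[:,1]<60)
        for k,m in (('cap',org),('body',body)):
            q=r[m]
            if len(q)<10: print(n,k,len(q)); continue
            print(n,k,len(q),'x',np.percentile(q[:,0],[2,50,98]).round(0),'y',np.percentile(q[:,1],[2,50,98]).round(0),'ztop',np.percentile(q[:,2],98).round(0),'x@top',np.median(q[q[:,2]>np.percentile(q[:,2],85),0]).round(1))
            # circle fit in x for fixed R, by end slices
        q=r[org|body]
        if len(q)>50:
            from scipy.optimize import least_squares
            g=lambda p:np.hypot(q[:,0]-p[0]-p[1]*(q[:,1]-q[:,1].mean()),q[:,2]-45)-44.5
            f=least_squares(g,[-60,0],loss='soft_l1',f_scale=2); print(n,'axis x',f.x[0].round(1),'slope',f.x[1].round(3),'y mid',q[:,1].mean().round(1),'res',np.median(abs(f.fun)).round(2))
if __name__=='__main__': jar()
E
python3 jar.py; python3 -c "
from h import *
plan(-101,-309,48,90)"
```

```text
top cap 0
top body 415 x [-92. -33.  -8.] y [-685. -294. -259.] ztop 95.0 x@top -63.5
top axis x -53.3 slope 0.013 y mid -374.4 res 2.16
scene cap 449 x [-74. -40. -18.] y [-258. -244. -231.] ztop 91.0 x@top -55.7
scene body 2418 x [-84. -38.  -9.] y [-598. -320. -261.] ztop 92.0 x@top -48.5
scene axis x -50.6 slope -0.091 y mid -313.4 res 1.17
clock 10.35 rack [-109.8 -307.6] z 50.3 jaw 90.1 toolx [-0.  0. -1.] F [-0.6  0.4  1.1] w 85.2 q7 [0.54 0.85 0.85]
turn [ 0.1 -0.  -0. ]
world d [ 8.6 -2.4 -2.3] shift old axes [ 2.3 -1.4  8.8] new axes [ 2.3 -1.3  8.8]
```

Request:
jog_arm(series=[[[0,0,0],[0,0,3],-1],[[0,0,0],[0,0,3],-1],[[0,0,0],[0,0,3],-1],[[0,0,0],[0,0,2],-1],[[0,0,0],[0,0,0],-1],[[0,0,0],[0,0,0],-1]])

```text
clock: 11.1
eef_pos: [492.5, -135.6, 50.1]
tool_rot: [3.139, 1.566, 3.021]
force: [-8.3, 5.4, 6.0]
width: 85.3
```

```bash
sed -i 's/(r\[:,1\]<60)/(r[:,1]<60)\&(r[:,1]>-430)/' jar.py; python3 jar.py; python3 -c "
from h import *
plan(-101,-309,48,90)"
```

```text
top cap 0
top body 178 x [-131.  -20.   -7.] y [-383. -278.  -28.] ztop 89.0 x@top -33.9
top axis x -48.0 slope -0.148 y mid -281.6 res 1.73
scene cap 470 x [-65. -31.  -8.] y [-261. -248. -235.] ztop 90.0 x@top -46.6
scene body 2363 x [-78. -33.  -6.] y [-380. -322. -264.] ztop 92.0 x@top -44.2
scene axis x -46.1 slope -0.036 y mid -310.4 res 1.1
clock 11.2 rack [-101.1 -307.4] z 50.1 jaw 90.1 toolx [-0.005  0.001 -1.   ] F [-8.2  4.5  7.5] w 85.5 q7 [0.55 0.83 0.87]
turn [ 0.1 -0.3 -0. ]
world d [-0.1 -1.6 -2.1] shift old axes [ 2.1 -1.6  0.1] new axes [ 2.1 -1.6  0.1]
```

Request:
jog_arm(series=[[[0,0,0],[0,0,-4],-1],[[0,0,0],[0,0,-12],-1],[[0,0,0],[0,0,-20],-1],[[0,0,0],[-20,0,-8],-1],[[0,0,0],[-50,0,0],-0.5],[[0,0,0],[-50,0,0],0],[[10,0,0],[0,0,0],0],[[10,0,0],[0,0,0],0]])

```text
clock: 12.2
eef_pos: [451.4, -132.7, 171.2]
tool_rot: [-0.284, 1.568, -0.758]
force: [0.1, 0.1, -0.2]
width: 42.8
```

Request:
jog_arm(series=[[[10,0,0],[0,0,0],0],[[10,0,0],[0,0,0],0],[[10,0,0],[0,0,0],0],[[10,0,0],[0,0,0],0],[[10,0,0],[0,0,0],0],[[10,0,0],[0,0,0],0],[[10,0,0],[0,0,0],0],[[0,0,0],[0,0,0],0]])

```text
clock: 13.2
eef_pos: [451.2, -132.0, 170.5]
tool_rot: [0.415, 1.569, -1.272]
force: [-1.1, -0.0, -0.6]
width: 42.8
```

```bash
python3 jar.py; python3 -c "
from h import *
plan(-45,-425,170,0)
plan(-45,-425,170,0,12)"
```

```text
top cap 0
top body 793 x [-53. -31. -11.] y [-380. -317. -265.] ztop 93.0 x@top -44.1
top axis x -49.3 slope -0.043 y mid -317.2 res 1.32
scene cap 473 x [-75. -36. -12.] y [-261. -249. -236.] ztop 91.0 x@top -48.3
scene body 2367 x [-82. -36.  -9.] y [-381. -323. -264.] ztop 92.0 x@top -47.0
scene axis x -49.4 slope -0.037 y mid -311.4 res 1.16
clock 13.3 rack [-142.6 -308.4] z 170.4 jaw 0.2 toolx [ 0.    -0.001 -1.   ] F [ 0.6 -0.5 -0.5] w 42.8 q7 [ 0.41  0.25 -0.15]
turn [ 0.2  0.  -0. ]
world d [  83.1 -127.3   -0.4] shift old axes [  0.6  97.2 116.9] new axes [  0.4  97.6 116.5]
clock 13.3 rack [-142.6 -308.4] z 170.4 jaw 0.2 toolx [ 0.    -0.001 -1.   ] F [ 0.6 -0.5 -0.5] w 42.8 q7 [ 0.41  0.25 -0.15]
turn [ 0.2 12.   0. ]
world d [  83.1 -127.3   -0.4] shift old axes [  0.6  97.2 116.9] new axes [-23.8  97.6 114.1]
```

Request:
jog_arm(series=[[[0,0,0],[0,20,23],0],[[0,0,0],[0,29,35],0],[[0,0,0],[0,29,35],0],[[0,0,0],[0,19,24],0],[[0,6,0],[0,0,0],0],[[0,6,0],[0,0,0],0],[[0,0,0],[0,0,0],0]])

```text
clock: 14.18
eef_pos: [532.5, -262.3, 169.3]
tool_rot: [-3.138, 1.362, 1.453]
force: [0.2, 0.0, 1.0]
width: 42.8
```

```bash
python3 -c "
from h import *
plan(-45,-425,46,0,12)"
```

```text
clock 14.18 rack [ -46.4 -428.5] z 169.3 jaw -0.2 toolx [ 0.024  0.205 -0.978] F [0.2 0.  1. ] w 42.8 q7 [0.77 0.11 0.24]
turn [-0.2  0.1  0. ]
world d [   1.8    3.3 -123.3] shift old axes [121.3   1.5  22. ] new axes [121.3   1.4  22.2]
```

Request:
jog_arm(series=[[[0,0,0],[35,1,7],0],[[0,0,0],[45,0,8],0],[[0,0,0],[41,0,7],0],[[0,0,0],[1,0,-5],0],[[0,0,0],[1,0,-5],0],[[0,0,0],[1,0,-5],0],[[0,0,0],[1,0,-5],0],[[0,0,0],[1,0.5,-5],0]])

```text
clock: 15.18
eef_pos: [538.8, -231.6, 48.5]
tool_rot: [3.137, 1.364, 1.448]
force: [-1.3, -3.8, 1.3]
width: 42.3
```

Request:
jog_arm(series=[[[0,0,0],[1,0.5,-5],0],[[0,0,0],[1,0.5,-5],0],[[0,0,0],[1,0.5,-5],0],[[0,0,0],[1,0.5,-5],0],[[0,0,0],[1,0.5,-5],0],[[0,0,0],[1,0.5,-5],0]])

```text
clock: 15.92
eef_pos: [545.4, -199.6, 48.0]
tool_rot: [-3.141, 1.361, 1.454]
force: [-1.0, -2.5, 0.7]
width: 42.7
```

```bash
python3 jar.py; python3 -c "
from h import *
plan(-43,-410,46,0,12)
d=load('scene'); save(cv2.resize(d['img'][150:370,160:480],None,fx=2.4,fy=2.4),'s4')"
```

```text
top cap 0
top body 1673 x [-84. -49.  -9.] y [-346. -288. -230.] ztop 92.0 x@top -46.7
top axis x -45.7 slope -0.002 y mid -287.8 res 1.3
scene cap 7
scene body 2379 x [-78. -33.  -6.] y [-344. -286. -228.] ztop 92.0 x@top -43.6
scene axis x -45.4 slope 0.0 y mid -286.7 res 1.05
clock 16.02 rack [ -41.1 -363.6] z 48.0 jaw 0.1 toolx [ 0.024  0.208 -0.978] F [-0.9 -1.   0.1] w 42.7 q7 [0.64 0.15 0.15]
turn [ 0.1 -0.1  0. ]
world d [ -7.4 -45.8  -2. ] shift old axes [-7.7 -2.  45.7] new axes [-7.7 -1.9 45.8]
```

View pics/s4.png

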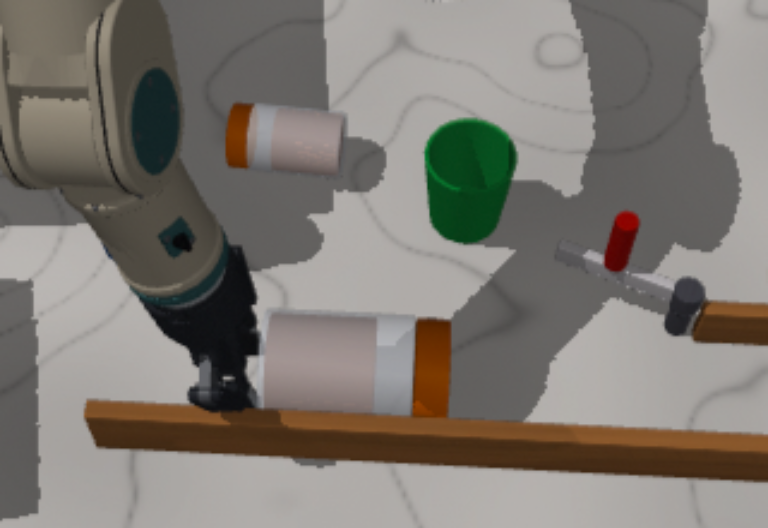

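Request:
jog_arm(series=[[[0,0,0],[1.7,0.2,-8],0],[[0,0,0],[1.7,0.2,-8],0],[[0,0,0],[1.7,0.2,-8],0],[[0,0,0],[1.7,0.2,-8],0],[[0,0,0],[1.7,0.2,-8],0],[[0,0,0],[1.7,0.2,-8],0],[[0,0,0],[1.7,0.2,-8],0],[[0,0,0],[1.7,0.2,-8],0]])

```text
clock: 17.02
eef_pos: [554.2, -134.9, 48.0]
tool_rot: [-3.138, 1.362, 1.457]
force: [-1.6, -3.5, 0.7]
width: 42.8
```

```bash
python3 jar.py; python3 -c "
from h import *
plan(-41,13,48,0,12)"
```

```text
top cap 0
top body 1684 x [-82. -47.  -7.] y [-281. -223. -165.] ztop 93.0 x@top -44.9
top axis x -44.5 slope -0.005 y mid -222.1 res 1.28
scene cap 18 x [-97.  -8.  -6.] y [-728. -156. -147.] ztop 100.0 x@top -87.7
scene body 2391 x [-77. -32.  -5.] y [-279. -220. -162.] ztop 92.0 x@top -42.9
scene axis x -44.3 slope 0.004 y mid -221.1 res 1.12
clock 17.12 rack [ -39.7 -297.9] z 48.2 jaw 0.2 toolx [ 0.024  0.208 -0.978] F [ 0.5  0.7 -0.4] w 42.5 q7 [0.53 0.12 0.06]
turn [ 0.2 -0.1  0.1]
world d [ 3.560e+01  3.089e+02 -2.000e-01] shift old axes [  65.2   -0.4 -304. ] new axes [  64.8   -1.3 -304.1]
```

Request:
jog_arm(series=[[[0,0,0],[1.7,0.1,-8],0],[[0,0,0],[1.7,0.1,-8],0],[[0,0,0],[1.7,0.1,-8],0],[[0,0,0],[1.7,0.1,-8],0],[[0,0,0],[1.7,0.1,-8],0],[[0,0,0],[1.7,0.1,-8],0],[[0,0,0],[1.7,0.1,-8],0],[[0,0,0],[1.7,0.1,-8],0]])

```text
clock: 18.12
eef_pos: [562.5, -70.2, 48.0]
tool_rot: [-3.136, 1.362, 1.459]
force: [-2.9, -5.5, 2.5]
width: 42.3
```

Request:
jog_arm(series=[[[0,0,0],[1.7,0.1,-8],0],[[0,0,0],[1.7,0.1,-8],0],[[0,0,0],[1.7,0.1,-8],0],[[0,0,0],[1.7,0.1,-8],0],[[0,0,0],[1.7,0.1,-8],0],[[0,0,0],[1.7,0.1,-8],0],[[0,0,0],[1.7,0.1,-8],0],[[0,0,0],[1.7,0.1,-8],0]])

```text
clock: 19.12
eef_pos: [570.3, -5.5, 47.9]
tool_rot: [-3.13, 1.362, 1.464]
force: [-3.6, -5.5, 3.0]
width: 43.1
```

```bash
python3 jar.py; python3 -c "
from h import *
plan(-41,13,48,0,12)
d=load('scene'); save(cv2.resize(d['img'][150:370,270:590],None,fx=2.4,fy=2.4),'s5')"
```

```text
top cap 0
top body 1666 x [-82. -48.  -7.] y [-150.  -92.  -35.] ztop 93.0 x@top -45.1
top axis x -44.4 slope -0.0 y mid -92.0 res 1.22
scene cap 64 x [-97.  -8.  -5.] y [-727.  -17.   -4.] ztop 99.0 x@top -49.3
scene body 2389 x [-76. -32.  -5.] y [-149.  -90.  -32.] ztop 92.0 x@top -42.4
scene axis x -44.2 slope -0.001 y mid -89.7 res 1.15
clock 19.23 rack [ -39.1 -167. ] z 48.0 jaw 0.2 toolx [ 0.023  0.208 -0.978] F [-1.3 -0.8  0.3] w 42.6 q7 [ 0.28  0.07 -0.12]
turn [ 0.2 -0.1  0.1]
world d [ 19.4 179.   -0. ] shift old axes [  37.7   -1.4 -176.1] new axes [  37.5   -1.9 -176.1]
```

View pics/s5.png

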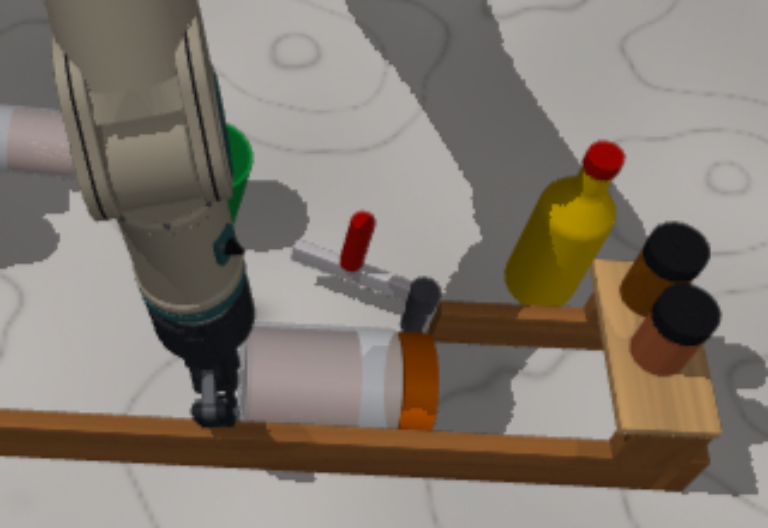

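Request:
jog_arm(series=[[[0,0,0],[1.7,0,-8],0],[[0,0,0],[1.7,0,-8],0],[[0,0,0],[1.7,0,-8],0],[[0,0,0],[1.7,0,-8],0],[[0,0,0],[1.7,0,-8],0],[[0,0,0],[1.7,0,-8],0],[[0,0,0],[1.7,0,-8],0],[[0,0,0],[1.7,0,-8],0]])

```text
clock: 20.23
eef_pos: [578.6, 59.4, 47.9]
tool_rot: [-3.135, 1.362, 1.459]
force: [-2.5, -4.3, 2.0]
width: 42.8
```

Request:
jog_arm(series=[[[0,0,0],[1.7,0,-8],0],[[0,0,0],[1.7,0,-8],0],[[0,0,0],[1.7,0,-8],0],[[0,0,0],[1.7,0,-8],0],[[0,0,0],[1.7,0,-8],0],[[0,0,0],[1.7,0,-8],0],[[0,0,0],[1.7,0,-8],0],[[0,0,0],[1.7,0,-8],0]])

```text
clock: 21.22
eef_pos: [586.4, 124.8, 47.9]
tool_rot: [-3.137, 1.362, 1.458]
force: [-2.4, -5.4, 1.9]
width: 42.8
```

Request:
jog_arm(series=[[[0,0,0],[1.3,0,-6],0],[[0,0,0],[1.3,0,-6],0],[[0,0,0],[1.3,0,-6],0],[[0,0,0],[1.3,0,-6],0],[[0,0,0],[1,0,-5],0],[[0,0,0],[1,0,-5],0]])

```text
clock: 21.98
eef_pos: [590.5, 159.1, 48.0]
tool_rot: [-3.137, 1.362, 1.458]
force: [-2.5, -3.9, 2.2]
width: 42.6
```

```bash
python3 jar.py; python3 -c "
from h import *
plan(-41,15,48,0,12)"
```

```text
top cap 0
top body 454 x [-82. -58. -11.] y [15. 43. 59.] ztop 92.0 x@top -45.5
top axis x -44.1 slope 0.004 y mid 41.5 res 1.32
scene cap 5
scene body 831 x [-71. -27.  -5.] y [15. 39. 59.] ztop 92.0 x@top -42.9
scene axis x -56.1 slope 0.062 y mid 33.5 res 6.14
clock 22.07 rack [-38.6  -2. ] z 48.1 jaw 0.1 toolx [ 0.024  0.208 -0.978] F [-1.6 -1.7 -0.2] w 42.7 q7 [-0.04  0.01 -0.33]
turn [ 0.1 -0.1  0. ]
world d [-0.4 17.2 -0.1] shift old axes [  3.7  -2.3 -16.6] new axes [  3.6  -2.4 -16.6]
```

Base is at about 14; another 16 mm or so to the stop. I'll go slowly and watch the force.

Request:
jog_arm(series=[[[0,0,0],[0.8,0,-4],0],[[0,0,0],[0.8,0,-4],0],[[0,0,0],[0.6,0,-3],0],[[0,0,0],[0.4,0,-2],0],[[0,0,0],[0.4,0,-2],0],[[0,0,0],[0,0,0],0]])

```text
clock: 22.82
eef_pos: [592.8, 174.6, 48.3]
tool_rot: [3.14, 1.361, 1.452]
force: [-0.7, -0.9, -1.9]
width: 42.4
```

Request:
jog_arm(series=[[[0,0,0],[0.4,0,-2],0],[[0,0,0],[0.2,0,-1],0],[[0,0,0],[0,0,0],0]])

```text
clock: 23.2
eef_pos: [593.0, 175.6, 48.3]
tool_rot: [-3.14, 1.363, 1.454]
force: [-3.3, -6.2, 1.3]
width: 42.5
```

```bash
python3 jar.py; python3 -c "
from h import *
plan(-41,15,48,0,12)"
```

```text
top cap 0
top body 158 x [-83. -66. -33.] y [37. 52. 60.] ztop 94.0 x@top -46.1
top axis x -44.5 slope 0.055 y mid 50.6 res 1.53
scene cap 3
scene body 498 x [-68. -25.  -5.] y [30. 47. 60.] ztop 92.0 x@top -41.2
scene axis x -55.4 slope 0.072 y mid 41.0 res 6.06
clock 23.3 rack [-38.2  13.5] z 48.3 jaw 0.0 toolx [ 0.024  0.205 -0.979] F [-2.  -5.6  0.9] w 42.6 q7 [-0.07  0.   -0.36]
turn [0.  0.1 0. ]
world d [-2.6  1.8 -0.3] shift old axes [ 0.6 -2.8 -1.4] new axes [ 0.6 -2.8 -1.4]
```

Request:
jog_arm(series=[[[0,0,0],[0.2,0,-1],0],[[0,0,0],[0.2,0,-1],0],[[0,0,0],[0.2,0,-1],0],[[0,0,0],[0,0,0],0],[[0,0,0],[0,0,0],0]])

```text
clock: 23.92
eef_pos: [593.0, 175.8, 48.1]
tool_rot: [-3.134, 1.367, 1.458]
force: [-3.4, -10.7, 4.9]
width: 42.4
```

Request:
jog_arm(series=[[[0,0,0],[-1,0,5],0],[[0,0,0],[-3,0,15],0],[[0,0,0],[-4,0,20],0],[[0,0,0],[-30,0,-6],0],[[0,0,0],[-50,0,-10],0],[[0,0,0],[-50,0,-10],0],[[0,-6,0],[0,0,0],0],[[0,-6,0],[0,0,0],0]])

```text
clock: 24.92
eef_pos: [589.8, 137.5, 182.1]
tool_rot: [1.293, 1.567, -0.398]
force: [-1.0, 0.6, -0.3]
width: 42.9
```

Request:
jog_arm(series=[[[0,0,0],[-30,0,50],0],[[0,0,0],[0,0,50],0],[[-9,0,0],[0,0,50],0],[[-9,0,0],[0,0,0],0],[[-9,0,0],[0,0,0],0],[[-9,0,0],[0,0,0],0],[[-9,0,0],[0,0,0],0],[[0,0,0],[0,0,0],0]])

```text
clock: 25.92
eef_pos: [571.3, -10.9, 210.6]
tool_rot: [1.703, 1.569, 0.798]
force: [-0.2, 1.5, -1.0]
width: 42.7
```

```bash
python3 jar.py
cat > knob.py <<'E'
from h import *
def knob():
  for n in ('top','scene'):
    d=grab(n); W=cloud(d); c=d['img'].astype(int)
    r=np.stack([(W[...,:2]-ORG)@N,(W[...,:2]-ORG)@T,W[...,2]],-1)
    m=(c[...,0]>90)&(c[...,1]<50)&(c[...,2]<50)&(r[...,0]>-210)&(r[...,0]<20)&(r[...,1]>-100)&(r[...,1]<60)&(r[...,2]>65)&(r[...,2]<135)
    q=r[m]; t=q[q[:,2]>118]
    if len(t)<5: print(n,len(q),len(t)); continue
    k=t[:,:2].mean(0); e=k-np.array([-125,0]); print(n,len(t),'knob',k.round(1),'theta',np.arctan2(-e[1],-e[0]).round(3),'r',np.hypot(*e).round(1),'z',t[:,2].max())
knob()
E
python3 knob.py; python3 -c "
from h import *
plan(-145,-62,190,45)
d=load('scene'); save(cv2.resize(d['img'][150:370,270:590],None,fx=2.4,fy=2.4),'s6')"
```

```text
top cap 0
top body 463 x [-82. -47.  -8.] y [29. 43. 59.] ztop 93.0 x@top -43.7
top axis x -44.4 slope 0.017 y mid 43.5 res 1.5
scene cap 4
scene body 694 x [-76. -33.  -5.] y [29. 42. 59.] ztop 93.0 x@top -42.2
scene axis x -53.0 slope 0.113 y mid 37.9 res 4.27
top 50 knob [-148.7  -62.8] theta 1.211 r 67.1 z 132.89207604630815
scene 69 knob [-144.9  -62.2] theta 1.262 r 65.3 z 130.85353727933136
clock 26.12 rack [ -38.  -174.2] z 210.5 jaw 45.0 toolx [ 0.  0. -1.] F [ 0.3  0.4 -0.3] w 42.8 q7 [0.22 0.29 0.36]
turn [-0.  0. -0.]
world d [-92.9 124.1 -20.5] shift old axes [  20.5    3.6 -155. ] new axes [  20.5    3.7 -155. ]
```

View pics/s6.png

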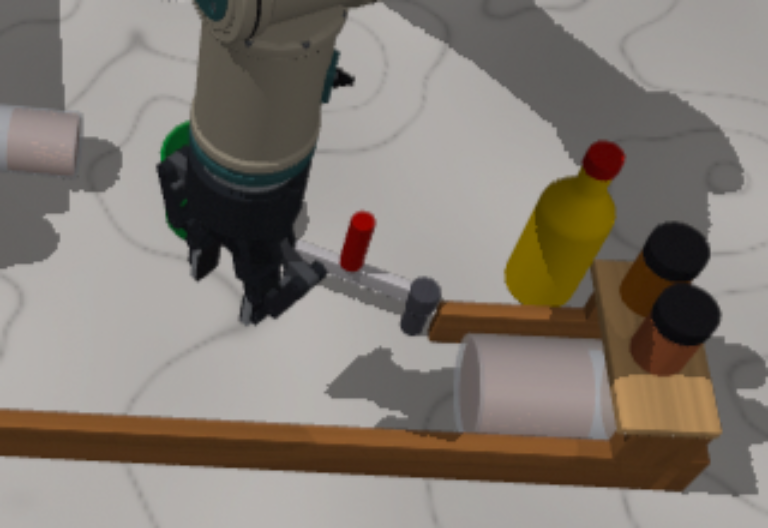

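Request:
jog_arm(series=[[[0,0,0],[0,1,-25],0],[[0,0,0],[5,1,-40],0],[[0,0,0],[5,1,-40],0],[[0,0,0],[5,0,-35],0],[[0,0,0],[5,0,-15],0],[[0,0,0],[0,0,0],0]])

```text
clock: 26.88
eef_pos: [477.1, 113.1, 190.3]
tool_rot: [-1.037, 1.57, -1.939]
force: [0.8, -0.7, 0.3]
width: 42.7
```

```bash
python3 -c "
from h import *
plan(-146,-62.5,120,45)
th=np.linspace(1.25,3.14,20); p=np.stack([-125-65*np.cos(th),-65*np.sin(th)],1); d=np.diff(p,axis=0)
print(np.stack([d.sum(1),d[:,0]-d[:,1]],1).__truediv__(2**.5).round(1).tolist())"
```

```text
clock 26.88 rack [-145.9  -62.4] z 190.3 jaw 45.1 toolx [-0. -0. -1.] F [ 0.8 -0.7  0.3] w 42.7 q7 [-0.04  0.3   0.08]
turn [0.1 0.  0. ]
world d [ -0.1  -0.1 -70.3] shift old axes [70.3 -0.1 -0. ] new axes [70.3 -0.2  0. ]
[[3.2, 5.6], [3.7, 5.3], [4.2, 4.9], [4.7, 4.4], [5.1, 4.0], [5.5, 3.4], [5.8, 2.9], [6.0, 2.3], [6.2, 1.7], [6.4, 1.0], [6.5, 0.4], [6.5, -0.2], [6.4, -0.9], [6.3, -1.5], [6.1, -2.1], [5.9, -2.7], [5.6, -3.3], [5.2, -3.8], [4.8, -4.3]]
```

Request:
jog_arm(series=[[[0,0,0],[25,0,0],0],[[0,0,0],[25,0,0],0],[[0,0,0],[20,0,0],0],[[0,0,0],[0,0,0],0.47],[[0,0,0],[0,0,0],0.47],[[0,0,0],[0,0,0],0.47]])

```text
clock: 27.62
eef_pos: [477.7, 111.9, 121.1]
tool_rot: [0.147, 1.57, -0.757]
force: [-0.6, -0.9, 0.1]
width: 22.7
```

Request:
jog_arm(series=[[[0,0,0],[0,3.2,5.6],0.47],[[0,0,0],[0,3.7,5.3],0.47],[[0,0,0],[0,4.2,4.9],0.47],[[0,0,0],[0,4.7,4.4],0.47],[[0,0,0],[0,5.1,4],0.47],[[0,0,0],[0,5.5,3.4],0.47],[[0,0,0],[0,5.8,2.9],0.47],[[0,0,0],[0,6,2.3],0.47]])

```text
clock: 28.62
eef_pos: [527.4, 107.3, 120.3]
tool_rot: [-1.109, 1.566, -2.014]
force: [-2.5, -6.1, -0.6]
width: 22.5
```

```bash
python3 knob.py; python3 -c "
from h import *
plan(-104,-62,120,45)"
```

```text
top 0 0
scene 30 knob [-90.7 -62.2] theta 2.075 r 71.1 z 128.66463071870555
clock 28.73 rack [-94.5 -61. ] z 120.4 jaw 45.0 toolx [-0.    -0.002 -1.   ] F [-1.4 -3.1  0.1] w 22.7 q7 [-0.05  0.37  0.06]
turn [-0.   0.1  0.1]
world d [-9.6  0.1 -0.4] shift old axes [ 0.4 -7.4 -6. ] new axes [ 0.4 -7.4 -6. ]
```

Request:
jog_arm(series=[[[0,0,0],[0,6.2,1.7],0.47],[[0,0,0],[0,6.4,0.9],0.47],[[0,0,0],[0,6.5,0.3],0.47],[[0,0,0],[0,6.5,-0.4],0.47],[[0,0,0],[0,6.4,-1],0.47],[[0,0,0],[0,6.3,-1.6],0.47],[[0,0,0],[0,6.1,-2.1],0.47],[[0,0,0],[0,5.9,-2.7],0.47]])

```text
clock: 29.72
eef_pos: [564.3, 146.2, 120.4]
tool_rot: [1.939, 1.571, 1.036]
force: [-0.3, -4.2, -0.5]
width: 22.4
```

```bash
python3 knob.py; python3 -c "
from h import *
plan(-60,0,120,45)"
```

```text
top 0 0
scene 49 knob [-57.4 -21.3] theta 2.836 r 70.9 z 129.9302288148766
clock 29.82 rack [-63.2 -17.9] z 120.6 jaw 45.1 toolx [ 0.001  0.002 -1.   ] F [ 0.4  0.1 -0.8] w 22.8 q7 [-0.1   0.35  0.04]
turn [ 0.1 -0.  -0.1]
world d [ 5.3 17.4 -0.6] shift old axes [  0.6  14.9 -10.4] new axes [  0.6  14.9 -10.4]
```

Request:
jog_arm(series=[[[0,0,0],[0,5.5,-3.3],0.47],[[0,0,0],[0,5.2,-3.7],0.47],[[0,0,0],[0,4.8,-3.8],0.47],[[0,0,0],[0,0,0],0.47],[[0,0,0],[0,-0.5,0],0.2],[[0,0,0],[0,0,0],0],[[0,0,0],[-30,0,0],0],[[0,0,0],[-50,0,0],0]])

```text
clock: 30.82
eef_pos: [568.2, 163.2, 199.9]
tool_rot: [-2.09, 1.567, -2.992]
force: [0.7, -0.1, 0.3]
width: 42.8
```

Request:
jog_arm(series=[[[0,0,0],[-20,0,0],0],[[0,0,0],[0,-40,0],0],[[0,0,0],[0,-45,0],0],[[0,0,0],[0,-45,0],0],[[0,0,0],[0,-20,0],0],[[0,0,0],[0,0,0],0]])

```text
clock: 31.58
eef_pos: [450.7, 69.7, 220.8]
tool_rot: [-0.06, 1.57, -0.965]
force: [-0.1, 0.6, 0.3]
width: 42.6
```

```bash
python3 knob.py; python3 jar.py; python3 -c "
from h import *
plan(-60,0,185,45)
d=load('top'); a=d['img'][130:290,100:300]; save(cv2.resize(a,None,fx=3,fy=3),'t7')
W=cloud(d); r=np.stack([(W[...,:2]-ORG)@N,(W[...,:2]-ORG)@T,W[...,2]],-1)
m=(r[...,0]>-112)&(r[...,0]<-5)&(r[...,1]>-30)&(r[...,1]<24)&(r[...,2]>54)&(r[...,2]<68); q=r[m]
print(len(q),np.polyfit(q[:,0],q[:,1],1),q[:,0].min(),q[:,0].max())
m=(r[...,0]>-300)&(r[...,2]>40)
"
```

```text
top 53 knob [-60.2  -1.7] theta 3.115 r 64.8 z 131.10168119763125
scene 88 knob [-57.7  -1.5] theta 3.12 r 67.3 z 130.4781796974562
top cap 0
top body 466 x [-81. -46.  -7.] y [29. 44. 59.] ztop 93.0 x@top -46.4
top axis x -44.3 slope 0.09 y mid 43.1 res 1.48
scene cap 6
scene body 651 x [-74. -32.  -5.] y [29. 43. 60.] ztop 93.0 x@top -41.2
scene axis x -57.1 slope 0.084 y mid 36.5 res 5.96
clock 31.77 rack [-165.3 -106.5] z 220.6 jaw 45.1 toolx [ 0.002  0.001 -1.   ] F [-0.2  0.9  0.9] w 42.5 q7 [0.07 0.26 0.17]
turn [ 0.1  0.  -0.1]
world d [117.2  93.2 -35.6] shift old axes [ 35.9 149.7  -0.5] new axes [ 35.6 149.8  -0.8]
77 [ 0.03760456 -0.26911111] -50.420508688246215 -10.275132557489929
```

View pics/t7.png

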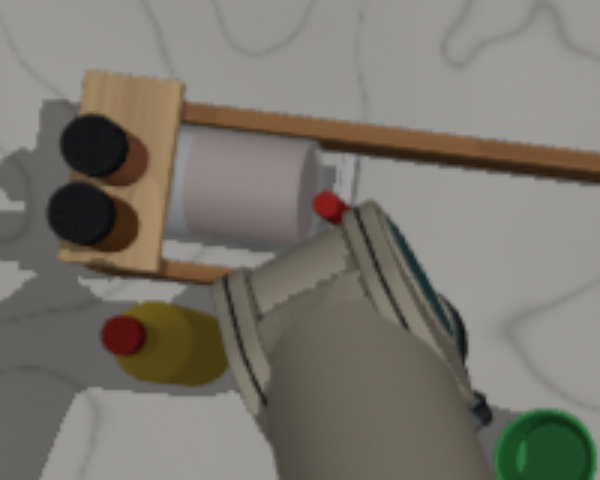

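```bash
python3 -c "
from h import *
W=cloud(load('scene'))
for n,c,h in (('thermos',(388,-285),150),('mug',(378,4),80),('soap',(465,281),150)):
    q=W[(np.hypot(W[...,0]-c[0],W[...,1]-c[1])<60)&(W[...,2]>h)&(W[...,2]<215)]; print(n,len(q),q[:,:2].mean(0).round(0),q[:,2].max() if len(q) else '')
s=read_state(); print(s['clock'],s['force']); print(finish_job())"
```

```text
thermos 1284 [ 400. -288.] 213.7448098997611
mug 411 [378.   1.] 96.48147264139709
soap 338 [473. 290.] 195.41679719668616
31.775 [-0.15968014  0.92460477  0.93904077]
the job is handed in; nothing more can be done
None
```

The job is done and handed in at about 32 s of the 72 s allowed. No verdict was reported, so this rests on my own last checks.

**What I did:**
1. Swung the retaining bar back from about 2.07 to about 1.24 rad, because it stood in the jar's way.
2. Rolled the middle-sized jar square against the back board with the open fingers.
3. Slid it along the board by pushing low on its base with both fingertips, until the push force rose and it stopped moving at the end stop.
4. Swung the bar across the bay's mouth by its knob, let go and backed the arm clear.

**Last checks:**
- **Jar:** its base is at rack y ≈ 29–30 mm, so the cap is against the end stop. Its axis is about 44 mm from the board, which means it is touching.
- **Retaining bar:** it stands at about 3.12 rad by the knob, from both cameras. It is inside the 3.03–3.25 band, after release.
- **Bystanders:** the green cup and the soap bottle look where they were in the last picture. The thermos showed no sign of being moved, with its top still 214 mm high. The averaged positions differ from the first ones by 3 mm for the cup and about 12 mm for the thermos and soap. I put those differences down to the first readings coming from the other camera.
- **Arm:** it was touching nothing, with tool force under 1.5 N.

**Readings that disagreed:** once the jar was under the roof, only a short part of it was visible, and the fits of its tilt varied from 0.02 to 0.11. The scene camera's fit (axis 53–57 mm from the board) was poor, with about 4–6 mm of error. The last picture shows the jar parallel to the board, and the full-length fits while I was pushing gave a tilt of 0.005 or less.

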